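# Smooth the label of a stubby bottle

### The job

Pick up the short stubby bottle and lower it gently, foot first and without dropping it, all the way down into the sleeve of the label smoother, and let go of it. Then take the crank's knob and turn the crank clockwise, seen from above, until it comes up against its stop (a little more than one full turn), leaving the bottle fully home in the sleeve. Leave the other things on the bench standing where they are.

Things in the scene. Friction and masses are not known exactly. Their poses are not given: they have to be found in the camera images.
- stubby: Short stubby bottle, full, capped: brown glass, white label with blue band, 180 mm tall, about 0.5 kg. Body 60 mm in diameter up to 95 mm above the foot (foot bevelled 4 mm), shoulder to 125 mm, neck 28 mm in diameter from 125 to 171 mm, brass cap 31 mm in diameter to 180 mm. Origin: centre of its underside; z up. The long-necked bottle is 50 mm taller; the two may swap places.
- machine: Label smoother: grey base 150 x 330 x 20 mm fixed to the bench, an upright aluminium sleeve near its +y end, a flat crank wheel near its -y end. Origin: centre of its underside; y runs from crank to sleeve (axes 175 mm apart), z up. A low gear cover (top at 36 mm) lies between. In the sleeve a rubber plate, geared to the crank, turns the bottle.
- sleeve_mouth (a point): Centre of the sleeve's open top, on its axis, 90 mm above the bench. The sleeve is a round upright tube, inner diameter 64 mm (wall 4 mm), flared over its top 8 mm to 76 mm; z up along the tube's axis, x and y as the machine's.
- sleeve_floor (a point): Centre of the rubber plate on which the bottle's foot comes to stand inside the sleeve, 26.5 mm above the bench (63.5 mm below the mouth); z up, x and y as the machine's.
- crank_axis (a point): Point on the upright axis of the crank wheel, 82 mm above the bench, at the middle height of the knob; x and y as the machine's.
- crank_knob (a point): Middle of the crank's knob: an upright black cylinder, 24 mm in diameter, 44 mm tall (60 to 104 mm above the bench), that spins freely on its own pin. It stands 55 mm from the crank's axis on the flat aluminium wheel (144 mm in diameter, its upper face 59 mm above the bench; the nut on the axis reaches 69 mm).
- crank (a joint): Angle of the crank wheel in rad, growing clockwise seen from above, from 0 to the stop at 7.4. At 0 the knob lies from the crank's axis towards the sleeve (the machine's +y). It starts between 0 and 1.0, turns stiffly (about 2 N at the knob) and stays where it is left.
- longneck: The long-necked bottle, brown glass with label and cap, 230 mm tall, body 60 mm in diameter. Leave it. Origin: centre of its underside, z up.
- can: Plain aluminium can, 66 mm in diameter, 115 mm tall. Leave it. Origin: centre of its underside, z up.
- jar: Jar with white lid, 70 mm in diameter, 85 mm tall. Leave it. Origin: centre of its underside, z up.
- tape: Roll of brown packing tape lying flat, 100 mm in diameter, 48 mm tall. Leave it. Origin: centre of its underside.
- dispenser: Black desk tape dispenser with a white roll, 150 x 60 x 85 mm. Leave it. Origin: centre of its underside.
- brush: Hand brush lying on the bench. Leave it. Origin: centre of its underside.
- labels: Block of stacked paper labels, 90 x 120 x 30 mm. Leave it. Origin: centre of its underside.
Not all that is in view belongs to the job. What is shaped like the stubby but purple or turquoise is not meant.

How it is judged:
By the outcome, as a careful person would: the job done as asked, in the order asked, and still so for the second after the job is handed in, with the robot touching nothing.
It also fails if it takes over 72 s, if anything falls off the work surface, if the arm or the gripper's body presses on something with over 40 N, if the wrist force passes 120 N, or if a joint passes its speed limit or range.

### The arm

A 6-joint arm with a two-finger parallel gripper is mounted at the origin on the work surface. World frame = base frame: x ahead of the robot, y to its left, z up, the work surface at z = 0. Lengths are in m, angles in rad, forces in N, time in s.
With the tool pointing down it reaches from about 0.225 to 0.875 m from the base axis. Payload 3.4 kg.
Tool frame: the origin (TCP) lies between the finger pads; the fingertips stand 25 mm ahead of it and the grasp point (between the pads) lies 6 mm ahead of it (bot.tcp_to_tips is the distance from the TCP to the fingertips, in m); z points along the fingers, y is the line along which they close (so a half turn about z gives the same grasp; the last joint's range is limited). The gripper opens to 85 mm and grips with 20 to 120 N. Pads are 22 mm wide; open, the fingers measure 114 mm over their backs; the gripper's body (76 mm by 85 mm) begins 54 mm behind the grasp point. The pads swing forward as they close: fully open they stand 13 mm farther back than shut.
Start: joints at [-1.403, 0.276, 1.505, -0, 1.361, -0.121], TCP at [0.164, -0.551, 0.256] pointing down, gripper open.
Joint ranges: [-2.89, 2.89], [-0.75, 2.08], [0.22, 2.7], [-1.18, 4.32], [0.11, 2.71], [-2.7, 2.7]. Speed limits (rad/s): [2.57, 2.57, 3.14, 3.14, 3.14, 3.14].

### API

Orientations are given as a unit quaternion [w, x, y, z].
In Python, from cell import bot, imaging, sign_off gives the robot as it stands. The module is installed in compiled form; this text tells all that it offers.
- The arm moves only by the tool play_rows, never from a script. Its argument "targets" is a list of rows, each a list of 3 entries, a list of its own where there are three numbers: the shift along the world's x, y, z normalised to -1 to 1, where 1 is 500 mm, then the turn, a rotation vector about the world's x, y, z normalised to -1 to 1, where 1 is pi rad, then the opening, from -1 (shut) to 1 (fully open). In form: [[[dx, dy, dz], [rx, ry, rz], jaw], ...]. A call has exactly 8 rows; each row is the pose to reach, as a shift and turn from the pose commanded when the call began, turning the shorter way round; what a row does not reach only later rows make up. A row lasts 1/12 s, in which the tool goes at most 41.7 mm and 7.16 degrees, less where a joint would pass 70% of its speed; a pose out of reach is approached as far as the arm can. A call with a number of a shift or a turn outside -1 to 1 is refused whole. A call with a gripper value outside its range is refused whole. The fingers move at their own pace and stop on an object; "squeeze" is the grip in N (left out, the last holds). Time passes only in rows, so rows that repeat a pose let the fingers close, or fill a call up. It gives the time, the measured TCP pose, the force, the opening and the grip force at its end, in the units of the state.
- bot.sense(): the state, without advancing time (a new reading comes with each control period).
- imaging.grab_frame(name): name is "side" or "top"; returns a dict with "frame" (480x640x3 uint8, blue, green, red), "fx", "fy", "cx", "cy" (pixels), "k1" (the pictures are not rectified: a ray, as slopes to the right and down, at radius r is drawn at 1 + k1 r^2 times it, then the intrinsics apply), "world_from_camera" (4x4, takes a point from camera to world coordinates). Camera axes: x right, y down, z forward; pixel columns grow to the right and rows downward; lengths in m; the calibration is good to about 2 mm. A picture is of the moment at which its call begins. There is no depth.
- sign_off(): hands the job in; it is judged then, once.
The state is a dict: "time_s": time; "joint_pos": joint angles; "qvel": joint speeds; "effort": joint torques, N m; "position": TCP position; "eef_rot": TCP orientation; "wrist_force": force on the tool from outside, world axes, zero at the start; "wrist_torque": the same for the moment, N m; "finger_gap": finger opening in m; "grip_force": force on a finger pad.
Only numpy, scipy, OpenCV 4.12 (cv2) and the standard library are available. Lean on these libraries where they do the work, as an engineer would, in place of code of your own. Each camera call takes 0.05 s, during which the arm holds its last target. There are 200 camera calls.

## Working session

There is one attempt and no reset: what is moved stays moved. The work goes in short steps, Python scripts to look and compute and a tool call to move; the robot and the scene stay as the last step left them, time stands still between calls to the robot, and variables do not carry over. Pictures are saved under pics/ and viewed, at most 10 in all, crops included, and the job is handed in when it is done.

Besides the shell and the picture viewer there is one more tool, called after "Emit:" by a JSON object that holds its "op" and its "data". play_rows: Moves the arm, as the interface text tells. Scaled input: -1 to 1 covers 500 mm each way for a shift and pi rad each way for a turn. Its arguments: {"type":"object","properties":{"targets":{"type":"array","items":{"type":"array"}},"squeeze":{"type":"number"}},"required":["targets"]}

```bash
mkdir -p pics; cat > h.py <<'E'
import numpy as np, cv2
from cell import bot, imaging
def grab(n,f=None):
    d=imaging.grab_frame(n)
    if f: cv2.imwrite('pics/'+f,d['frame'])
    return d
def ray(d,u,v):
    x=(u-d['cx'])/d['fx'];y=(v-d['cy'])/d['fy']
    K=np.array([[d['fx'],0,d['cx']],[0,d['fy'],d['cy']],[0,0,1.]])
    p=cv2.undistortPoints(np.array([[[u,v]]],float),K,np.array([d['k1'],0,0,0.]))[0,0]
    T=np.array(d['world_from_camera']);return T[:3,3],T[:3,:3]@np.array([p[0],p[1],1])
def plane(d,u,v,z):
    o,r=ray(d,u,v);return (o+r*(z-o[2])/r[2]).round(4)
def proj(d,P):
    T=np.linalg.inv(np.array(d['world_from_camera']));c=T[:3,:3]@np.array(P)+T[:3,3]
    x,y=c[:2]/c[2];s=1+d['k1']*(x*x+y*y);return np.array([d['fx']*x*s+d['cx'],d['fy']*y*s+d['cy']]).round(1)
E
python3 - <<'E'
from h import *
for n in('side','top'):
    d=grab(n,n+'0.png');print(n,d['fx'],d['k1'],np.round(d['world_from_camera'],3).tolist())
print(bot.sense())
E
```

```text
side 433.5004081975462 -0.07724248943767345 [[-0.96, -0.179, 0.218, 0.307], [-0.282, 0.589, -0.757, 0.801], [0.007, -0.788, -0.616, 0.725], [0.0, 0.0, 0.0, 1.0]]
top 527.6536389628702 -0.0009528621242090723 [[-0.0, -0.995, 0.102, 0.419], [-1.0, -0.0, -0.005, 0.021], [0.005, -0.102, -0.995, 1.448], [0.0, 0.0, 0.0, 1.0]]
{'time_s': 0.1, 'joint_pos': array([-1.40301023e+00,  2.76523333e-01,  1.50600516e+00,  3.77286268e-05,
        1.36066381e+00, -1.21015567e-01]), 'qvel': array([ 0.00169608, -0.00130408, -0.0015007 ,  0.0005842 , -0.00082923,
        0.00084408]), 'effort': array([ 1.71157066e-03, -4.17697942e+01, -2.46405566e+01, -1.02440015e-04,
        5.75718965e-03, -4.00391613e-07]), 'position': array([ 0.1636905 , -0.55077416,  0.25553151]), 'eef_rot': array([-8.00033722e-04,  9.89592555e-01,  1.43895569e-01, -2.61159873e-07]), 'wrist_force': array([-0.34640082, -0.20890356,  0.90670322]), 'wrist_torque': array([-0.03107428, -0.02538852,  0.01990599]), 'grip_force': 0.0, 'finger_gap': 0.08535885509584726}
```

View pics/top0.png

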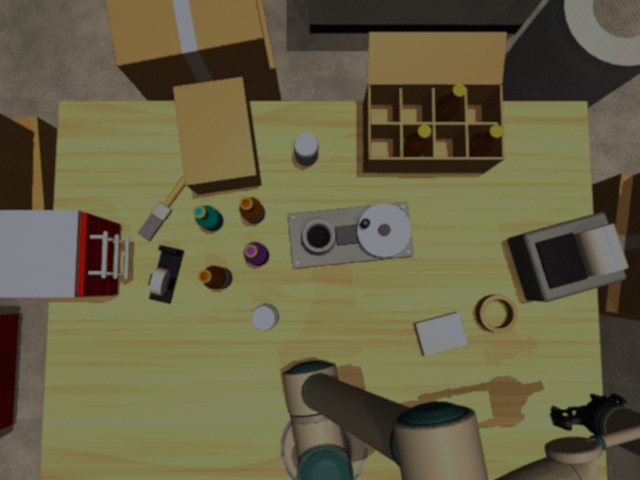

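View pics/side0.png

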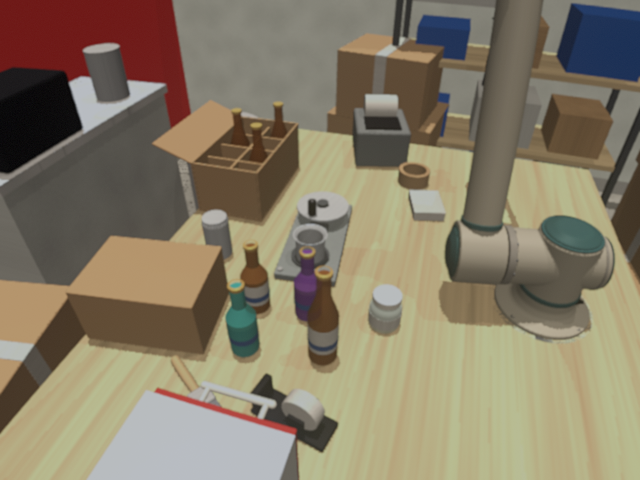

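The top view has brown caps at about (246,203) and (207,274), purple at (257,253) and turquoise at (207,217). The sleeve is at (319,235), the wheel at (384,230) and the knob at (365,224). In the side view the stubby brown bottle has its cap at (251,247) and the longneck is at (323,275). I'll enlarge both views to get finer pixel positions.

```bash
python3 - <<'E'
from h import *
t=cv2.imread('pics/top0.png');s=cv2.imread('pics/side0.png')
a=cv2.resize(t[170:290,190:420],None,fx=3.4,fy=3.4,interpolation=cv2.INTER_CUBIC)[:, :782]
b=cv2.resize(s[185:325,230:365],None,fx=4,fy=4,interpolation=cv2.INTER_CUBIC)
cv2.imwrite('pics/ta.png',cv2.convertScaleAbs(a,alpha=1.5));cv2.imwrite('pics/sb.png',cv2.convertScaleAbs(b,alpha=1.3))
d=grab('top');e=grab('side')
# caps: yellowish bright
for n,im,box in(('top',t,(195,265,195,290)),('side',s,(225,345,225,300))):
    h=cv2.cvtColor(im,cv2.COLOR_BGR2HSV);x0,x1,y0,y1=box
    m=np.zeros(im.shape[:2],np.uint8);m[y0:y1,x0:x1]=cv2.inRange(h,(10,130,110),(28,255,255))[y0:y1,x0:x1]
    k,l,st,c=cv2.connectedComponentsWithStats(m)
    for i in range(1,k):
        if st[i,4]>12 and st[i,4]<600: print(n,st[i],c[i].round(1), plane(d if n=='top' else e,*c[i],.18)) 
E
```

```text
top [240 197  12  12  91] [245.9 202.7] [0.6275 0.1898 0.18  ]
top [195 206  10  11  20] [201.1 209.8] [0.6099 0.2983 0.18  ]
top [245 245  12  12  36] [250.5 250.3] [0.5115 0.1774 0.18  ]
top [198 269  13  14  88] [203.8 275.8] [0.4504 0.2883 0.18  ]
side [245 244  12   7  44] [250.2 246.5] [0.6211 0.2004 0.18  ]
side [247 270  10  13  79] [251.7 276.5] [0.584  0.2795 0.18  ]
side [316 271  15   8  47] [324.1 273.1] [0.4597 0.2324 0.18  ]
side [227 278  19  14  50] [237.  286.1] [0.5993 0.3103 0.18  ]
```

View pics/ta.png

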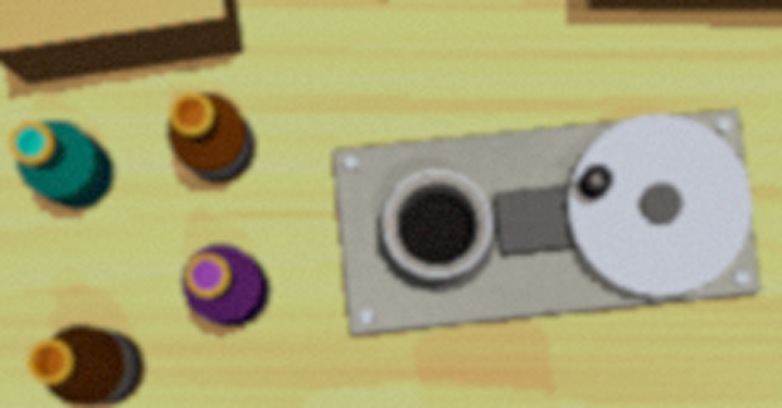

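View pics/sb.png

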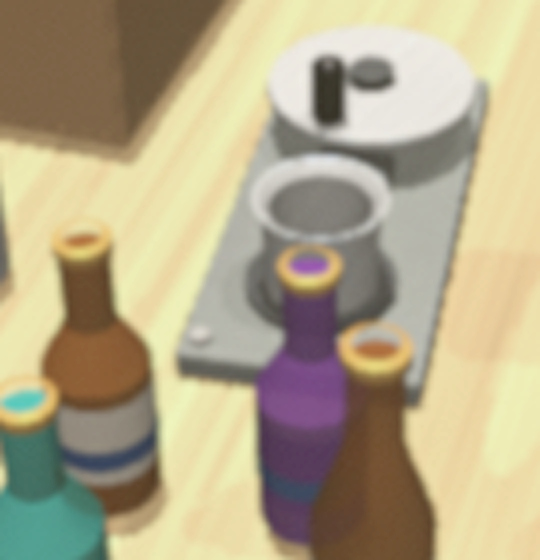

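The top crop shows the stubby's cap at (192,115), the sleeve rim centred near (437,226), the wheel near (661,205) and the knob top near (594,180). In the side crop the stubby's cap is at (82,241) and the sleeve rim at (320,198).

```bash
cat >> h.py <<'E'
def tri(d,p,e,q):
    o1,r1=ray(d,*p);o2,r2=ray(e,*q);r1/=np.linalg.norm(r1);r2/=np.linalg.norm(r2)
    s=np.linalg.lstsq(np.c_[r1,-r2],o2-o1,rcond=None)[0];a=o1+s[0]*r1;b=o2+s[1]*r2
    return ((a+b)/2).round(4),np.linalg.norm(a-b).round(4)
E
python3 - <<'E'
from h import *
d=grab('top');e=grab('side')
A=lambda x,y:((x+.5)/3.4-.5+190,(y+.5)/3.4-.5+170)
B=lambda x,y:((x+.5)/4-.5+230,(y+.5)/4-.5+185)
t=cv2.imread('pics/top0.png');g=cv2.cvtColor(t,cv2.COLOR_BGR2HSV)
m=cv2.inRange(g,(0,0,125),(180,60,255));m2=np.zeros_like(m);m2[195:265,350:420]=m[195:265,350:420]
m2=cv2.morphologyEx(m2,cv2.MORPH_OPEN,np.ones((5,5)))
c=max(cv2.findContours(m2,0,2)[0],key=cv2.contourArea);E=cv2.fitEllipse(cv2.convexHull(c));print('wheel',E,plane(d,*E[0],.059))
print('nut',plane(d,*A(661,204),.069))
print('cap',plane(d,*A(192,115),.18),plane(e,*B(82,241),.18),tri(d,A(192,115),e,B(82,241)))
print('long',tri(d,A(51,362),e,B(377,347)))
print('purple',tri(d,A(208,276),e,B(310,267)))
print('knob',plane(d,*A(595,180),.104),plane(e,*B(330,62),.104),tri(d,A(595,180),e,B(330,62)))
print('sleeve',plane(d,*A(437,227),.09),plane(e,*B(321,198),.09),tri(d,A(437,227),e,B(321,198)))
C=[plane(d,*A(*p),.02) for p in((332,150),(738,108),(760,293),(352,335))]
print('base',C,np.mean(C,0));y=(C[0]+C[3]-C[1]-C[2])/2;print(np.linalg.norm(y),np.degrees(np.arctan2(y[1],y[0])))
# dark bore: sleeve rim inner at 90
m=cv2.inRange(g,(0,0,0),(180,255,60));m2[:]=0;m2[215:260,297:342]=m[215:260,297:342]
h=cv2.inRange(g,(0,0,120),(180,60,255));h2=np.zeros_like(h);h2[215:260,297:342]=h[215:260,297:342]
k,l,st,cc=cv2.connectedComponentsWithStats(h2);i=1+np.argmax(st[1:,4]);c=cv2.findContours((l==i).astype(np.uint8),0,2)[0]
E=cv2.fitEllipse(cv2.convexHull(max(c,key=cv2.contourArea)));print('rim',E,plane(d,*E[0],.09))
E
```

```text
wheel ((384.3009948730469, 229.62026977539062), (52.33253479003906, 53.02261734008789), 137.95510864257812) [ 0.5752 -0.1615  0.059 ]
nut [ 0.574  -0.1595  0.069 ]
cap [0.6255 0.1894 0.18  ] [0.6235 0.1956 0.18  ] (array([0.6263, 0.1901, 0.175 ]), np.float64(0.0001))
long (array([0.4483, 0.2766, 0.2262]), np.float64(0.0003))
purple (array([0.5103, 0.177 , 0.1757]), np.float64(0.0005))
knob [ 0.5883 -0.1053  0.104 ] [ 0.5871 -0.1069  0.104 ] (array([ 0.5874, -0.1054,  0.105 ]), np.float64(0.0015))
sleeve [0.554  0.0139 0.09  ] [0.555  0.0163 0.09  ] (array([0.5549, 0.0141, 0.0883]), np.float64(0.0015))
base [array([0.6231, 0.0979, 0.02  ]), array([ 0.6573, -0.2291,  0.02  ]), array([ 0.508, -0.244,  0.02 ]), array([0.4747, 0.0812, 0.02  ])] [ 0.565775 -0.0735    0.02    ]
0.32784184067931293 95.90883861284321Traceback (most recent call last):
  File "<stdin>", line 21, in <module>
cv2.error: OpenCV(4.12.0) /io/opencv/modules/imgproc/src/shapedescr.cpp:361: error: (-201:Incorrect size of input array) There should be at least 5 points to fit the ellipse in function 'fitEllipseNoDirect'
```

Emit:
{"op": "play_rows", "data": {"targets": [[[0.038,0.062,0.0],[0,0,0],1],[[0.077,0.124,0.0],[0,0,0],1],[[0.115,0.185,0.0],[0,0,0],1],[[0.154,0.247,0.01],[0,0,0],1],[[0.192,0.309,0.01],[0,0,0],1],[[0.231,0.371,0.01],[0,0,0],1],[[0.269,0.432,0.01],[0,0,0],1],[[0.308,0.494,0.01],[0,0,0],1]]}}

```text
time_s: 0.97
position: [0.3182, -0.3026, 0.2615]
eef_rot: [0.0, 0.99, 0.144, 0.0]
wrist_force: [0.5, 0.2, -0.1]
finger_gap: 0.0858
grip_force: 0.0
```

Emit:
{"op": "play_rows", "data": {"targets": [[[0.038,0.062,0.0],[0,0,0],1],[[0.077,0.124,0.0],[0,0,0],1],[[0.115,0.185,0.0],[0,0,0],1],[[0.154,0.247,0.01],[0,0,0],1],[[0.192,0.309,0.01],[0,0,0],1],[[0.231,0.371,0.01],[0,0,0],1],[[0.269,0.432,0.01],[0,0,0],1],[[0.308,0.494,0.01],[0,0,0],1]]}}

```text
time_s: 1.63
position: [0.4723, -0.0555, 0.2666]
eef_rot: [0.0, 0.99, 0.144, 0.0]
wrist_force: [0.6, -0.3, 0.1]
finger_gap: 0.085
grip_force: 0.0
```

Emit:
{"op": "play_rows", "data": {"targets": [[[0.045,0.072,0.0],[0,0,0],1],[[0.09,0.144,0.0],[0,0,0],1],[[0.135,0.216,0.0],[0,0,0],1],[[0.18,0.288,0.01],[0,0,0],1],[[0.225,0.36,0.01],[0,0,0],1],[[0.27,0.432,0.01],[0,0,0],1],[[0.308,0.494,0.01],[0,0,0],1],[[0.308,0.494,0.01],[0,0,0],1]]}}

```text
time_s: 2.3
position: [0.6291, 0.1965, 0.2697]
eef_rot: [-0.002, 0.989, 0.146, 0.001]
wrist_force: [0.0, -0.5, 0.0]
finger_gap: 0.0855
grip_force: 0.0
```

```bash
python3 - <<'E'
from h import *
d=grab('top');e=grab('side','s1.png')
print(bot.sense()['position'].round(4))
print('box top corners side',plane(e,200,312,.12), 'top', [plane(d,258,178,z) for z in(.1,.14,.18)],tri(d,(258,178),e,(224,254)))
E
```

```text
[0.6259 0.1912 0.2701]
box top corners side [0.6687 0.3396 0.12  ] top [array([0.7054, 0.1701, 0.1   ]), array([0.6969, 0.1657, 0.14  ]), array([0.6884, 0.1612, 0.18  ])] (array([0.7028, 0.1687, 0.1146]), np.float64(0.0012))
```

View pics/s1.png

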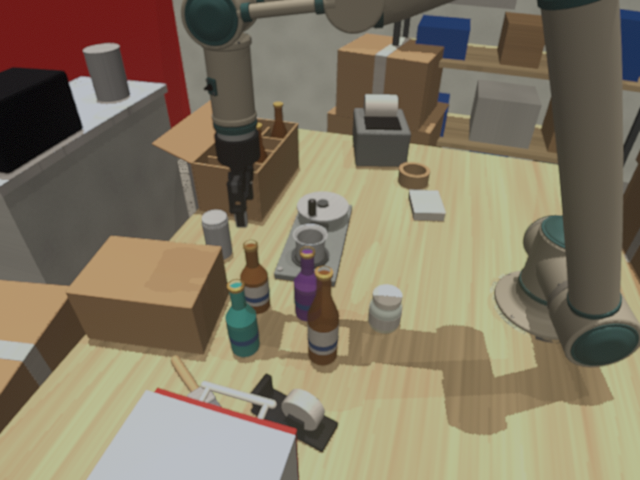

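The open fingers hang above the stubby's cap (cap at (250,246), tips near (240,222)). The way down is clear, since the box is only 115 mm high.

Emit:
{"op": "play_rows", "data": {"targets": [[[0,0,-0.035],[0,0,0],1],[[0,0,-0.07],[0,0,0],1],[[0,0,-0.1],[0,0,0],1],[[0,0,-0.13],[0,0,0],1],[[0,0,-0.16],[0,0,0],1],[[0,0,-0.19],[0,0,0],1],[[0,0,-0.21],[0,0,0],1],[[0,0,-0.224],[0,0,0],1]]}}

```text
time_s: 3.07
position: [0.6247, 0.1884, 0.1584]
eef_rot: [0.0, 0.99, 0.143, -0.001]
wrist_force: [-1.0, -0.1, 0.7]
finger_gap: 0.0857
grip_force: 0.0
```

Emit:
{"op": "play_rows", "data": {"targets": [[[0,0,0],[0,0,0],0.2],[[0,0,0],[0,0,0],-0.2],[[0,0,0],[0,0,0],-0.6],[[0,0,0],[0,0,0],-1],[[0,0,0],[0,0,0],-1],[[0,0,0],[0,0,0],-1],[[0,0,0],[0,0,0],-1],[[0,0,0],[0,0,0],-1]], "squeeze": 50}}

```text
time_s: 3.73
position: [0.6263, 0.1902, 0.1605]
eef_rot: [-0.0, 0.99, 0.144, 0.001]
wrist_force: [-0.2, 0.7, 6.2]
finger_gap: 0.0272
grip_force: 48.6
```

Emit:
{"op": "play_rows", "data": {"targets": [[[0,0,0.01],[0,0,0],-1],[[0,0,0.04],[0,0,0],-1],[[0,0,0.08],[0,0,0],-1],[[0,0,0.12],[0,0,0],-1],[[0,0,0.16],[0,0,0],-1],[[0,0,0.19],[0,0,0],-1],[[0,0,0.22],[0,0,0],-1],[[0,0,0.23],[0,0,0],-1]]}}

```text
time_s: 4.4
position: [0.6261, 0.1897, 0.2757]
eef_rot: [0.0, 0.99, 0.144, 0.001]
wrist_force: [2.2, 0.3, -2.7]
finger_gap: 0.027
grip_force: 50.4
```

Emit:
{"op": "play_rows", "data": {"targets": [[[-0.01,-0.025,0],[0,0,0],-1],[[-0.03,-0.075,0],[0,0,0],-1],[[-0.05,-0.125,0],[0,0,0],-1],[[-0.08,-0.2,0],[0,0,0],-1],[[-0.1,-0.25,0],[0,0,0],-1],[[-0.12,-0.3,0],[0,0,0],-1],[[-0.135,-0.335,0],[0,0,0],-1],[[-0.14,-0.352,0],[0,0,0],-1]]}}

```text
time_s: 5.07
position: [0.5529, 0.0108, 0.2727]
eef_rot: [0.001, 0.99, 0.143, -0.003]
wrist_force: [-1.6, 0.3, -3.5]
finger_gap: 0.0268
grip_force: 50.7
```

Emit:
{"op": "play_rows", "data": {"targets": [[[0,0,0],[0,0,0],-1],[[0,0,0],[0,0,0],-1],[[0,0,0],[0,0,0],-1],[[0,0,0],[0,0,0],-1],[[0,0,0],[0,0,0],-1],[[0,0,0],[0,0,0],-1],[[0,0,0],[0,0,0],-1],[[0,0,0],[0,0,0],-1]]}}

```text
time_s: 5.73
position: [0.5558, 0.0142, 0.2743]
eef_rot: [0.0, 0.99, 0.144, -0.0]
wrist_force: [-1.1, -0.2, -4.2]
finger_gap: 0.0273
grip_force: 50.7
```

```bash
python3 - <<'E'
from h import *
d=grab('top');e=grab('side')
p=bot.sense();print(p['position'].round(4),p['wrist_force'].round(1),p['wrist_torque'].round(2))
a=cv2.resize(d['frame'][170:290,270:400],None,fx=3.2,fy=3.2,interpolation=3)
b=cv2.resize(e['frame'][150:290,250:360],None,fx=3.2,fy=3.2,interpolation=3)
o=np.zeros((460,790,3),np.uint8);o[:a.shape[0],:a.shape[1]]=a;o[:b.shape[0],430:430+b.shape[1]]=b
cv2.imwrite('pics/c2.png',cv2.convertScaleAbs(o,alpha=1.4))
x=p['position'];print('exp foot side',proj(e,[x[0],x[1],x[2]-.158]),'rim',proj(e,[.5555,.014,.09]))
E
```

```text
[0.5558 0.014  0.2743] [ 0.5 -0.3 -3.5] [-0.02 -0.02 -0.01]
exp foot side [309.8 224.7] rim [309.9 233.5]
```

View pics/c2.png

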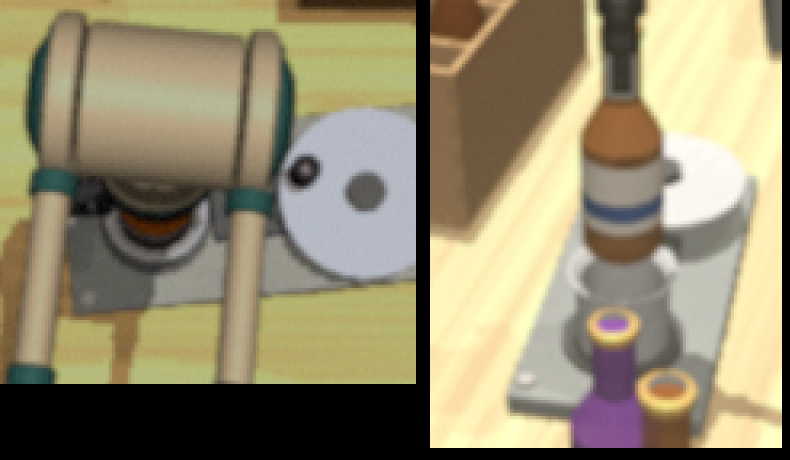

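The bottle hangs upright over the sleeve. Its foot is at crop x≈622 and the rim is centred at about 621, so they line up. Next I lower it slowly into the mouth.

Emit:
{"op": "play_rows", "data": {"targets": [[[0,0,-0.015],[0,0,0],-1],[[0,0,-0.03],[0,0,0],-1],[[0,0,-0.04],[0,0,0],-1],[[0,0,-0.05],[0,0,0],-1],[[0,0,-0.06],[0,0,0],-1],[[0,0,-0.065],[0,0,0],-1],[[0,0,-0.07],[0,0,0],-1],[[0,0,-0.075],[0,0,0],-1]]}}

```text
time_s: 6.5
position: [0.5559, 0.0138, 0.2366]
eef_rot: [0.0, 0.99, 0.144, 0.0]
wrist_force: [0.7, -0.7, -3.6]
finger_gap: 0.0271
grip_force: 50.7
```

Emit:
{"op": "play_rows", "data": {"targets": [[[0,0,-0.003],[0,0,0],-1],[[0,0,-0.006],[0,0,0],-1],[[0,0,-0.009],[0,0,0],-1],[[0,0,-0.012],[0,0,0],-1],[[0,0,-0.014],[0,0,0],-1],[[0,0,-0.016],[0,0,0],-1],[[0,0,-0.018],[0,0,0],-1],[[0,0,-0.02],[0,0,0],-1]]}}

```text
time_s: 7.17
position: [0.5558, 0.0138, 0.2268]
eef_rot: [0.0, 0.99, 0.144, 0.0]
wrist_force: [-0.2, -1.1, -4.1]
finger_gap: 0.0274
grip_force: 50.7
```

Emit:
{"op": "play_rows", "data": {"targets": [[[0,0,-0.006],[0,0,0],-1],[[0,0,-0.013],[0,0,0],-1],[[0,0,-0.02],[0,0,0],-1],[[0,0,-0.027],[0,0,0],-1],[[0,0,-0.034],[0,0,0],-1],[[0,0,-0.04],[0,0,0],-1],[[0,0,-0.046],[0,0,0],-1],[[0,0,-0.05],[0,0,0],-1]]}}

```text
time_s: 7.83
position: [0.5556, 0.0138, 0.2013]
eef_rot: [-0.0, 0.99, 0.144, -0.0]
wrist_force: [-0.8, 0.2, -3.9]
finger_gap: 0.0273
grip_force: 50.7
```

Emit:
{"op": "play_rows", "data": {"targets": [[[0,0,-0.002],[0,0,0],-1],[[0,0,-0.004],[0,0,0],-1],[[0,0,-0.006],[0,0,0],-1],[[0,0,-0.008],[0,0,0],-1],[[0,0,-0.01],[0,0,0],-1],[[0,0,-0.012],[0,0,0],-1],[[0,0,-0.014],[0,0,0],-1],[[0,0,-0.016],[0,0,0],-1]]}}

```text
time_s: 8.5
position: [0.5558, 0.0138, 0.1938]
eef_rot: [0.0, 0.99, 0.144, 0.0]
wrist_force: [0.1, 0.8, -3.3]
finger_gap: 0.0269
grip_force: 50.7
```

Emit:
{"op": "play_rows", "data": {"targets": [[[0,0,-0.002],[0,0,0],-1],[[0,0,-0.004],[0,0,0],-1],[[0,0,-0.006],[0,0,0],-1],[[0,0,-0.007],[0,0,0],-1],[[0,0,-0.008],[0,0,0],-1],[[0,0,-0.009],[0,0,0],-1],[[0,0,-0.01],[0,0,0],-1],[[0,0,-0.01],[0,0,0],-1]]}}

```text
time_s: 9.17
position: [0.5557, 0.0138, 0.1887]
eef_rot: [0.0, 0.99, 0.144, -0.0]
wrist_force: [-0.9, -0.3, -3.4]
finger_gap: 0.0273
grip_force: 50.7
```

Emit:
{"op": "play_rows", "data": {"targets": [[[0,0,-0.001],[0,0,0],-1],[[0,0,-0.001],[0,0,0],-1],[[0,0,-0.002],[0,0,0],-1],[[0,0,-0.002],[0,0,0],-1],[[0,0,-0.003],[0,0,0],-1],[[0,0,-0.003],[0,0,0],-1],[[0,0,-0.004],[0,0,0],-1],[[0,0,-0.004],[0,0,0],-1]]}}

```text
time_s: 9.83
position: [0.5559, 0.0138, 0.1872]
eef_rot: [0.0, 0.99, 0.144, 0.0]
wrist_force: [0.2, 0.5, -1.9]
finger_gap: 0.0272
grip_force: 50.7
```

Emit:
{"op": "play_rows", "data": {"targets": [[[0,0,-0.001],[0,0,0],-1],[[0,0,-0.001],[0,0,0],-1],[[0,0,-0.002],[0,0,0],-1],[[0,0,-0.002],[0,0,0],-1],[[0,0,-0.003],[0,0,0],-1],[[0,0,-0.003],[0,0,0],-1],[[0,0,-0.003],[0,0,0],-1],[[0,0,-0.003],[0,0,0],-1]]}}

```text
time_s: 10.5
position: [0.5565, 0.0138, 0.187]
eef_rot: [0.0, 0.99, 0.144, 0.001]
wrist_force: [-1.3, 0.3, 7.2]
finger_gap: 0.0273
grip_force: 50.4
```

The bottle is on the floor: the wrist force went from −4 to +7 N at the expected height. I release it and lift straight off.

Emit:
{"op": "play_rows", "data": {"targets": [[[0,0,0.001],[0,0,0],-0.6],[[0,0,0.002],[0,0,0],-0.3],[[0,0,0.002],[0,0,0],0],[[0,0,0.002],[0,0,0],0.4],[[0,0,0.002],[0,0,0],0.8],[[0,0,0.002],[0,0,0],1],[[0,0,0.002],[0,0,0],1],[[0,0,0.002],[0,0,0],1]]}}

```text
time_s: 11.17
position: [0.5558, 0.0138, 0.1861]
eef_rot: [0.0, 0.99, 0.144, -0.0]
wrist_force: [0.6, -0.0, -0.3]
finger_gap: 0.0854
grip_force: 0.0
```

Emit:
{"op": "play_rows", "data": {"targets": [[[0,0,0.02],[0,0,0],1],[[0,0,0.05],[0,0,0],1],[[0,0,0.08],[0,0,0],1],[[0,0,0.11],[0,0,0],1],[[0,0,0.14],[0,0,0],1],[[0,0,0.17],[0,0,0],1],[[0,0,0.19],[0,0,0],1],[[0,0,0.2],[0,0,0],1]]}}

```text
time_s: 11.83
position: [0.5565, 0.0137, 0.2886]
eef_rot: [0.0, 0.99, 0.144, 0.002]
wrist_force: [-0.1, 0.7, -0.0]
finger_gap: 0.0856
grip_force: 0.0
```

```bash
python3 - <<'E'
from h import *
p=bot.sense();print(p['position'].round(4),p['joint_pos'].round(2),p['wrist_force'].round(1))
d=grab('top');e=grab('side')
a=cv2.resize(d['frame'][170:290,270:420],None,fx=2.6,fy=2.6,interpolation=3)
b=cv2.resize(e['frame'][150:290,250:360],None,fx=3.2,fy=3.2,interpolation=3)
o=np.zeros((460,790,3),np.uint8);o[:a.shape[0],:a.shape[1]]=a;o[:b.shape[0],430:430+b.shape[1]]=b
cv2.imwrite('pics/c3.png',cv2.convertScaleAbs(o,alpha=1.4))
print('exp cap side crop',(proj(e,[.556,.014,.2065])-[250,150])*3.2)
E
```

```text
[0.5565 0.0137 0.2886] [-0.1   0.23  1.49 -0.    1.42  1.18] [-0.1  0.7 -0. ]
exp cap side crop [190.08 135.36]
```

View pics/c3.png

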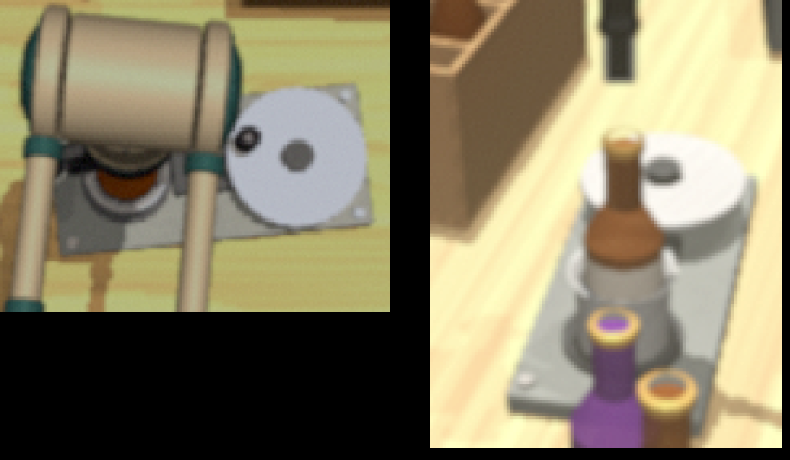

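The bottle stands fully home (cap at (622,137), predicted (620,135)). Next I move over the knob.

Emit:
{"op": "play_rows", "data": {"targets": [[[0.01,-0.035,0],[0,0,0],1],[[0.02,-0.08,0],[0,0,0],1],[[0.03,-0.125,0],[0,0,0],1],[[0.045,-0.17,0],[0,0,0],1],[[0.055,-0.21,0],[0,0,0],1],[[0.064,-0.24,0],[0,0,0],1],[[0.064,-0.24,-0.04],[0,0,0],1],[[0.064,-0.24,-0.08],[0,0,0],1]]}}

```text
time_s: 12.6
position: [0.5885, -0.1075, 0.246]
eef_rot: [0.0, 0.99, 0.143, 0.001]
wrist_force: [-0.4, -0.5, -1.1]
finger_gap: 0.0856
grip_force: 0.0
```

Emit:
{"op": "play_rows", "data": {"targets": [[[0,0,-0.04],[0,0,0],1],[[0,0,-0.08],[0,0,0],1],[[0,0,-0.12],[0,0,0],1],[[0,0,-0.15],[0,0,0],1],[[0,0,-0.18],[0,0,0],1],[[0,0,-0.2],[0,0,0],1],[[0,0,-0.2],[0,0,0],1],[[0,0,-0.2],[0,0,0],1]]}}

```text
time_s: 13.27
position: [0.5875, -0.1061, 0.1458]
eef_rot: [-0.0, 0.99, 0.144, -0.001]
wrist_force: [0.6, 0.5, 0.2]
finger_gap: 0.0854
grip_force: 0.0
```

```bash
python3 - <<'E'
from h import *
p=bot.sense();print(p['position'].round(4),p['wrist_force'].round(1))
e=grab('side')
b=cv2.resize(e['frame'][130:260,260:390],None,fx=4,fy=4,interpolation=3)
cv2.imwrite('pics/c4.png',cv2.convertScaleAbs(b,alpha=1.4))
E
```

```text
[ 0.5875 -0.1061  0.1458] [0.6 0.5 0.2]
```

View pics/c4.png

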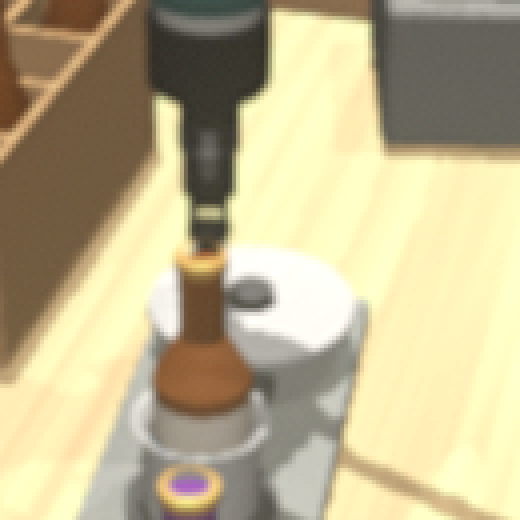

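The gripper is above the knob, which the bottle's neck hides in this view; the near fingertip is at crop (208,245). I descend and close, checking the force.

Emit:
{"op": "play_rows", "data": {"targets": [[[0,0,-0.02],[0,0,0],1],[[0,0,-0.04],[0,0,0],1],[[0,0,-0.06],[0,0,0],1],[[0,0,-0.075],[0,0,0],1],[[0,0,-0.09],[0,0,0],1],[[0,0,-0.1],[0,0,0],1],[[0,0,-0.104],[0,0,0],1],[[0,0,-0.104],[0,0,0],1]]}}

```text
time_s: 13.98
position: [0.5874, -0.1062, 0.0936]
eef_rot: [-0.0, 0.99, 0.144, -0.001]
wrist_force: [-0.2, 0.7, -0.3]
finger_gap: 0.0851
grip_force: 0.0
```

Emit:
{"op": "play_rows", "data": {"targets": [[[0,0,0],[0,0,0],0.2],[[0,0,0],[0,0,0],-0.2],[[0,0,0],[0,0,0],-0.6],[[0,0,0],[0,0,0],-1],[[0,0,0],[0,0,0],-1],[[0,0,0],[0,0,0],-1],[[0,0,0],[0,0,0],-1],[[0,0,0],[0,0,0],-1]], "squeeze": 40}}

```text
time_s: 14.65
position: [0.588, -0.1066, 0.0948]
eef_rot: [0.0, 0.99, 0.144, 0.0]
wrist_force: [-0.1, -1.3, 3.0]
finger_gap: 0.0231
grip_force: 39.2
```

```bash
cat > arc.py <<'E'
import sys,numpy as np
from cell import bot
from h import *
s=bot.sense();x=s['position'];A=np.array([.5742,-.1602]);c=x[:2]-A
print(x.round(4),s['wrist_force'].round(1),s['finger_gap'].round(4),'r',np.hypot(*c).round(4),'crank',((np.radians(95.9)-np.arctan2(c[1],c[0]))%(2*np.pi)).round(3))
E
python3 arc.py; python3 - <<'E'
import numpy as np
# from crank 0.35 on: offsets relative to call start, 80 deg per call, 10deg/row
w0=95.9-np.degrees(.35)
for k in range(5):
    a=np.radians(w0-80*k); b=a-np.radians(10)*np.arange(1,9)
    print(k,(np.c_[np.cos(b)-np.cos(a),np.sin(b)-np.sin(a)]*.11).round(3).tolist())
E
```

```text
0 [[0.018, -0.006], [0.035, -0.016], [0.05, -0.028], [0.062, -0.042], [0.072, -0.059], [0.079, -0.077], [0.083, -0.095], [0.083, -0.115]]
1 [[-0.003, -0.019], [-0.009, -0.037], [-0.019, -0.054], [-0.031, -0.069], [-0.045, -0.081], [-0.062, -0.091], [-0.08, -0.098], [-0.099, -0.101]]
2 [[-0.019, -0.0], [-0.038, 0.003], [-0.056, 0.009], [-0.073, 0.018], [-0.088, 0.031], [-0.1, 0.045], [-0.11, 0.061], [-0.117, 0.079]]
3 [[-0.004, 0.019], [-0.004, 0.038], [-0.001, 0.057], [0.005, 0.075], [0.015, 0.092], [0.027, 0.107], [0.041, 0.119], [0.058, 0.129]]
4 [[0.018, 0.007], [0.037, 0.01], [0.056, 0.011], [0.075, 0.008], [0.093, 0.001], [0.11, -0.008], [0.125, -0.02], [0.137, -0.035]]Traceback (most recent call last):
  File "arc.py", line 5, in <module>
    print(x.round(4),s['wrist_force'].round(1),s['finger_gap'].round(4),'r',np.hypot(*c).round(4),'crank',((np.radians(95.9)-np.arctan2(c[1],c[0]))%(2*np.pi)).round(3))
                                               ^^^^^^^^^^^^^^^^^^^^^
AttributeError: 'float' object has no attribute 'round'
```

Emit:
{"op": "play_rows", "data": {"targets": [[[0.018,-0.006,0],[0,0,0],-1],[[0.035,-0.016,0],[0,0,0],-1],[[0.05,-0.028,0],[0,0,0],-1],[[0.062,-0.042,0],[0,0,0],-1],[[0.072,-0.059,0],[0,0,0],-1],[[0.079,-0.077,0],[0,0,0],-1],[[0.083,-0.095,0],[0,0,0],-1],[[0.083,-0.115,0],[0,0,0],-1]]}}

```text
time_s: 15.32
position: [0.6286, -0.1628, 0.0948]
eef_rot: [-0.001, 0.99, 0.144, -0.001]
wrist_force: [-3.9, 2.8, 6.7]
finger_gap: 0.023
grip_force: 39.7
```

```bash
sed -i "s/s\['finger_gap'\].round(4)/s['finger_gap']/" arc.py; python3 arc.py
```

```text
[ 0.6286 -0.1628  0.0948] [-3.9  2.8  6.7] 0.022981597852690657 r 0.0545 crank 1.722
```

Emit:
{"op": "play_rows", "data": {"targets": [[[-0.003,-0.019,0],[0,0,0],-1],[[-0.009,-0.037,0],[0,0,0],-1],[[-0.019,-0.054,0],[0,0,0],-1],[[-0.031,-0.069,0],[0,0,0],-1],[[-0.045,-0.081,0],[0,0,0],-1],[[-0.062,-0.091,0],[0,0,0],-1],[[-0.08,-0.098,0],[0,0,0],-1],[[-0.099,-0.101,0],[0,0,0],-1]]}}

```text
time_s: 15.98
position: [0.5804, -0.2144, 0.0949]
eef_rot: [0.0, 0.99, 0.144, 0.001]
wrist_force: [1.3, 2.9, 4.4]
finger_gap: 0.0233
grip_force: 39.5
```

```bash
python3 arc.py
```

```text
[ 0.5804 -0.2144  0.0949] [1.3 2.9 4.4] 0.023311296062499084 r 0.0545 crank 3.13
```

Emit:
{"op": "play_rows", "data": {"targets": [[[-0.019,0,0],[0,0,0],-1],[[-0.038,0.003,0],[0,0,0],-1],[[-0.056,0.009,0],[0,0,0],-1],[[-0.073,0.018,0],[0,0,0],-1],[[-0.088,0.031,0],[0,0,0],-1],[[-0.1,0.045,0],[0,0,0],-1],[[-0.11,0.061,0],[0,0,0],-1],[[-0.117,0.079,0],[0,0,0],-1]]}}

```text
time_s: 16.65
position: [0.5208, -0.1753, 0.0948]
eef_rot: [0.001, 0.99, 0.144, 0.0]
wrist_force: [3.1, -1.9, 5.9]
finger_gap: 0.0233
grip_force: 39.5
```

```bash
python3 arc.py
```

```text
[ 0.5208 -0.1753  0.0948] [ 3.1 -1.9  5.9] 0.023284603843302214 r 0.0556 crank 4.539
```

Emit:
{"op": "play_rows", "data": {"targets": [[[-0.004,0.019,0],[0,0,0],-1],[[-0.004,0.038,0],[0,0,0],-1],[[-0.001,0.057,0],[0,0,0],-1],[[0.005,0.075,0],[0,0,0],-1],[[0.015,0.092,0],[0,0,0],-1],[[0.027,0.107,0],[0,0,0],-1],[[0.041,0.119,0],[0,0,0],-1],[[0.058,0.129,0],[0,0,0],-1]]}}

```text
time_s: 17.32
position: [0.5487, -0.1105, 0.0948]
eef_rot: [0.001, 0.989, 0.145, -0.001]
wrist_force: [-2.3, -3.7, 8.0]
finger_gap: 0.0233
grip_force: 39.8
```

```bash
python3 arc.py
```

```text
[ 0.5487 -0.1105  0.0948] [-2.3 -3.7  8. ] 0.02333950007724895 r 0.0559 crank 5.912
```

Emit:
{"op": "play_rows", "data": {"targets": [[[0.018,0.007,0],[0,0,0],-1],[[0.037,0.01,0],[0,0,0],-1],[[0.056,0.011,0],[0,0,0],-1],[[0.075,0.008,0],[0,0,0],-1],[[0.093,0.001,0],[0,0,0],-1],[[0.11,-0.008,0],[0,0,0],-1],[[0.125,-0.02,0],[0,0,0],-1],[[0.125,-0.02,0],[0,0,0],-1]]}}

```text
time_s: 17.98
position: [0.6129, -0.1212, 0.0948]
eef_rot: [0.001, 0.99, 0.144, -0.0]
wrist_force: [0.4, -1.9, 6.3]
finger_gap: 0.0229
grip_force: 39.7
```

```bash
python3 arc.py; python3 - <<'E'
import numpy as np
w0=95.9-np.degrees(.35)-390
a=np.radians(w0)
b=a-np.radians(2.5)*np.arange(1,13)
print((np.c_[np.cos(b)-np.cos(a),np.sin(b)-np.sin(a)]*.11).round(4).tolist())
E
```

```text
[ 0.6129 -0.1212  0.0948] [ 0.4 -1.9  6.3] 0.022905022525892643 r 0.0549 crank 0.885
[[0.0034, -0.0034], [0.0066, -0.007], [0.0096, -0.0107], [0.0125, -0.0145], [0.0153, -0.0185], [0.0178, -0.0225], [0.0202, -0.0267], [0.0224, -0.031], [0.0244, -0.0353], [0.0262, -0.0398], [0.0278, -0.0443], [0.0292, -0.0489]]
```

Emit:
{"op": "play_rows", "data": {"targets": [[[0.003,-0.003,0],[0,0,0],-1],[[0.007,-0.007,0],[0,0,0],-1],[[0.01,-0.011,0],[0,0,0],-1],[[0.012,-0.014,0],[0,0,0],-1],[[0.015,-0.018,0],[0,0,0],-1],[[0.015,-0.018,0],[0,0,0],-1],[[0.015,-0.018,0],[0,0,0],-1],[[0.015,-0.018,0],[0,0,0],-1]]}}

```text
time_s: 18.65
position: [0.6191, -0.1289, 0.0948]
eef_rot: [0.0, 0.99, 0.144, -0.001]
wrist_force: [-0.7, 1.3, 7.9]
finger_gap: 0.0228
grip_force: 39.8
```

Emit:
{"op": "play_rows", "data": {"targets": [[[0.001,-0.002,0],[0,0,0],-1],[[0.002,-0.004,0],[0,0,0],-1],[[0.002,-0.004,0],[0,0,0],-1],[[0.002,-0.004,0],[0,0,0],-1],[[0.002,-0.004,0],[0,0,0],-1],[[0.002,-0.004,0],[0,0,0],-1],[[0.002,-0.004,0],[0,0,0],-1],[[0.002,-0.004,0],[0,0,0],-1]]}}

```text
time_s: 19.32
position: [0.6202, -0.1305, 0.0948]
eef_rot: [-0.0, 0.99, 0.144, -0.001]
wrist_force: [-0.1, 1.9, 7.9]
finger_gap: 0.0233
grip_force: 39.9
```

```bash
python3 arc.py
```

```text
[ 0.6202 -0.1305  0.0948] [-0.1  1.9  7.9] 0.023270304060945886 r 0.0547 crank 1.101
```

Emit:
{"op": "play_rows", "data": {"targets": [[[0.001,-0.002,0],[0,0,0],-1],[[0.002,-0.003,0],[0,0,0],-1],[[0.003,-0.005,0],[0,0,0],-1],[[0.003,-0.005,0],[0,0,0],-1],[[0.003,-0.005,0],[0,0,0],-1],[[0.003,-0.005,0],[0,0,0],-1],[[0.003,-0.005,0],[0,0,0],-1],[[0.003,-0.005,0],[0,0,0],-1]]}}

```text
time_s: 19.98
position: [0.6203, -0.1309, 0.0948]
eef_rot: [-0.002, 0.99, 0.144, -0.002]
wrist_force: [-2.1, 6.0, 9.8]
finger_gap: 0.0235
grip_force: 40.1
```

```bash
python3 arc.py
```

```text
[ 0.6203 -0.1309  0.0948] [-2.1  6.   9.8] 0.02351881404167931 r 0.0547 crank 1.108
```

Emit:
{"op": "play_rows", "data": {"targets": [[[0.001,-0.002,0],[0,0,0],-1],[[0.002,-0.003,0],[0,0,0],-1],[[0.003,-0.005,0],[0,0,0],-1],[[0.003,-0.005,0],[0,0,0],-1],[[0.003,-0.005,0],[0,0,0],-1],[[0.003,-0.005,0],[0,0,0],-1],[[0.003,-0.005,0],[0,0,0],-1],[[0.003,-0.005,0],[0,0,0],-1]]}}

```text
time_s: 20.65
position: [0.6205, -0.1311, 0.0947]
eef_rot: [-0.004, 0.99, 0.144, -0.003]
wrist_force: [-3.6, 10.7, 14.2]
finger_gap: 0.0228
grip_force: 40.5
```

```bash
python3 arc.py
```

```text
[ 0.6205 -0.1311  0.0947] [-3.6 10.7 14.2] 0.02282011767189062 r 0.0547 crank 1.113
```

The crank is at its stop: force rises with no further motion, at crank ≈ 7.39. I ease off, open and retreat.

Emit:
{"op": "play_rows", "data": {"targets": [[[-0.003,0.005,0],[0,0,0],-1],[[-0.005,0.008,0],[0,0,0],-0.8],[[-0.005,0.008,0],[0,0,0],-0.4],[[-0.005,0.008,0],[0,0,0],0],[[-0.005,0.008,0],[0,0,0],0.5],[[-0.005,0.008,0],[0,0,0],1],[[-0.005,0.008,0],[0,0,0],1],[[-0.005,0.008,0],[0,0,0],1]]}}

```text
time_s: 21.32
position: [0.6215, -0.1324, 0.0939]
eef_rot: [-0.0, 0.99, 0.144, -0.0]
wrist_force: [-0.6, 0.0, 1.2]
finger_gap: 0.084
grip_force: 0.0
```

Emit:
{"op": "play_rows", "data": {"targets": [[[0,0,0.01],[0,0,0],1],[[0,0,0.04],[0,0,0],1],[[0,0,0.1],[0,0,0],1],[[0,0,0.16],[0,0,0],1],[[0,0,0.22],[0,0,0],1],[[0,0,0.28],[0,0,0],1],[[0,0,0.34],[0,0,0],1],[[0,0,0.4],[0,0,0],1]]}}

```text
time_s: 21.98
position: [0.6214, -0.1322, 0.2964]
eef_rot: [0.0, 0.99, 0.144, 0.0]
wrist_force: [0.4, -0.1, -0.5]
finger_gap: 0.0852
grip_force: 0.0
```

Emit:
{"op": "play_rows", "data": {"targets": [[[-0.04,-0.06,0],[0,0,0],1],[[-0.08,-0.12,0],[0,0,0],1],[[-0.12,-0.18,0],[0,0,0],1],[[-0.16,-0.24,0],[0,0,0],1],[[-0.2,-0.3,0],[0,0,0],1],[[-0.25,-0.36,0],[0,0,0],1],[[-0.3,-0.42,0],[0,0,0],1],[[-0.34,-0.48,0],[0,0,0],1]]}}

```text
time_s: 22.65
position: [0.4497, -0.3733, 0.2949]
eef_rot: [0.0, 0.99, 0.144, -0.0]
wrist_force: [1.4, -0.2, 0.1]
finger_gap: 0.0853
grip_force: 0.0
```

Emit:
{"op": "play_rows", "data": {"targets": [[[-0.05,-0.06,0],[0,0,0],1],[[-0.1,-0.12,0],[0,0,0],1],[[-0.15,-0.18,0],[0,0,0],1],[[-0.2,-0.24,0],[0,0,0],1],[[-0.22,-0.28,0],[0,0,0],1],[[-0.22,-0.28,0],[0,0,0],1],[[-0.22,-0.28,0],[0,0,0],1],[[-0.22,-0.28,0],[0,0,0],1]]}}

```text
time_s: 23.32
position: [0.3419, -0.5116, 0.2944]
eef_rot: [-0.0, 0.99, 0.144, 0.0]
wrist_force: [-0.0, 0.9, 0.4]
finger_gap: 0.0858
grip_force: 0.0
```

```bash
python3 - <<'E'
from h import *
p=bot.sense();print(p['position'].round(4),p['wrist_force'].round(1))
d=grab('top');e=grab('side')
a=cv2.resize(d['frame'][170:290,190:420],None,fx=2,fy=2,interpolation=3)
b=cv2.resize(e['frame'][170:330,240:350],None,fx=2.8,fy=2.8,interpolation=3)
o=np.zeros((460,790,3),np.uint8);o[:a.shape[0],:a.shape[1]]=a;o[:b.shape[0],470:470+b.shape[1]]=b
cv2.imwrite('pics/c5.png',cv2.convertScaleAbs(o,alpha=1.4))
print('exp cap side',(proj(e,[.556,.014,.2065])-[240,170])*2.8+[470,0])
A=np.array([.5742,-.1602]);w=np.radians(95.9)-7.4;k=A+.055*np.array([np.cos(w),np.sin(w)])
print('exp knob top',(proj(d,[*k,.104])-[190,170])*2,'cap',(proj(d,[.556,.014,.2065])-[190,170])*2)
E
```

```text
[ 0.3419 -0.5116  0.2944] [-0.   0.9  0.4]
exp cap side [664.32  62.44]
exp knob top [369.  80.] cap [256.8 121.4]
```

View pics/c5.png

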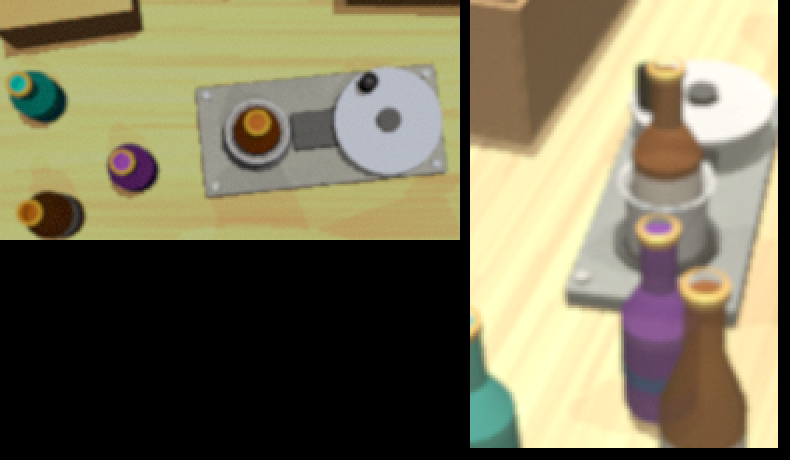

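The knob is at (368,82), expected (369,80) at the stop. The bottle's cap is at (257,121), matching the prediction for fully home. Nothing else has moved, so I hand in.

```bash
python3 -c "from cell import sign_off; print(sign_off())"
```

```text
the job is handed in; nothing more can be done
None
```

The stubby bottle is fully home in the sleeve, the crank is turned clockwise to its stop (about 7.4 rad), nothing else in view has moved, and the job was handed in at about 23 s; the hand-in returned no verdict.

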